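Take the scrub block off its upturned peg and stand it in the caddy

ROBOT

A 6-joint arm with a two-finger parallel gripper is mounted at the origin on the work surface. World frame = base frame: x ahead of the robot, y to its left, z up, the work surface at z = 0. Lengths are in mm, angles in rad, forces in N, time in s.
With the tool pointing down it reaches from about 300 to 775 mm from the base axis. Payload 14.6 kg.
Tool frame: the origin (TCP) lies at the very end of the fingers, on their centre line; the grasp point (between the pads) lies 19 mm behind it; z points along the fingers, y is the line along which they close (so a half turn about z gives the same grasp; the last joint's range is limited). The gripper opens to 94 mm and grips with 3 to 60 N. Pads are 16 mm wide; open, the fingers measure 119 mm over their backs; the gripper's body (75 mm by 177 mm) begins 78 mm behind the grasp point.
Start: joints at [1.16, 0.3, 1.521, -0, 1.321, -0.067], TCP at [185.384, 517.805, 205.446] pointing down, gripper open.
Joint ranges: [-3.03, 3.03], [-0.79, 2.21], [0.23, 2.52], [-1.04, 4.18], [0, 3.07], [-2.55, 2.55]. Speed limits (rad/s): [2.22, 2.22, 2.57, 3.14, 3.14, 3.14].

INTERFACE

Orientations are given as [roll, pitch, yaw] about the fixed x, y, z axes, in that order (R = Rz(yaw) Ry(pitch) Rx(roll)).
In Python, from cell import manip, eyes, ticket gives the robot as it stands. The module is installed in compiled form; this text tells all that it offers.
- The arm moves only by the tool arm_command, never from a script. Its argument "plan" is a list of rows, each a list of 5 numbers: the opening, from -1 (shut) to 1 (fully open), then the shift along the tool's x, y, z in m, then the turn about the tool's z in rad. In form: [[jaw, dx, dy, dz, roll], ...]. A call has 1 to 20 rows; each row shifts and turns the commanded pose from where the row before left it, along the tool's axes as they then stand; what a row does not reach is not made up. A row lasts 1/8 s, in which the tool goes at most 62.5 mm and 10.7 degrees, less where a joint would pass 70% of its speed; a pose out of reach is approached as far as the arm can. A call is refused whole if a number of a shift passes 0.0625 or a number of a turn 0.188, either way. A call with a gripper value outside its range is refused whole. The fingers move at their own pace and stop on an object; "newtons" is the grip in N (left out, the last holds). Time passes only in rows, so rows that do not move let the fingers close. It gives the time, the measured TCP pose, the force, the opening and the grip force at its end, in the units of the state.
- manip.read_state(): the state, without advancing time (a new reading comes with each control period).
- eyes.camera(name): name is "scene" or "top"; returns a dict with "img" (480x640x3 uint8, blue, green, red), "z_map" (480x640 float32, mm along the optical axis (not along the pixel's ray), 0 where there is no reading), "fx", "fy", "cx", "cy" (pixels), "eye" and "orientation" of the camera in the world. Camera axes: x right, y down, z forward; pixel columns grow to the right and rows downward; lengths in mm; the calibration is good to about 2 mm. A picture is of the moment at which its call begins.
- ticket.sign_off(): hands the job in; it is judged then, once.
The state is a dict: "clock": time; "joints": joint angles; "qd": joint speeds; "effort": joint torques, N m; "eef_pos": TCP position; "eef_rot": TCP orientation; "wrist_force": force on the tool from outside, world axes, zero at the start; "moment": the same for the moment, N m; "finger_gap": finger opening in mm; "finger_force": force on a finger pad.
Only numpy, scipy, OpenCV 4.12 (cv2) and the standard library are available. Lean on these libraries where they do the work, as an engineer would, in place of code of your own. Each camera call takes 0.05 s, during which the arm holds its last target. There are 200 camera calls.

TASK

Take the wooden scrub block off the wire peg at the front of the white shelf: feel it out to the upturned tip and lift its loop up over the tip as it slides off, gently, because the thin peg must not be strained. Then stand the block upright, loop up, on the floor of the caddy's empty half, setting it down rather than dropping it. Leave the caddy, the jar in its other half and the spray bottle and funnel on the shelf where they are.

Things in the scene. Friction and masses are not known exactly. Their poses are not given: they have to be found in the camera images.
- peg_root (a point): Where the level steel wire peg (5 mm round) leaves the shelf's front lip, on the wire's centre line, 246 mm above the worktop. y points straight out along the peg, x along the lip, z up. A sleeve covers its first 10 mm. The last 24.5 mm bend up 40 degrees (19 mm on, 16 mm up). The bend lies 70 to 112 mm out from here: it differs each time and is not measured.
- shelf: White metal bracket shelf, fixed; origin on the worktop below peg_root, same axes. Board x -125 to +290, y -200 to 0 mm, top 262 mm up, front lip 34 mm deep. The peg sticks out of its lip and springs up and down, about 12 N per mm at the bend; more than 7 N on it strains it. A green jug (268 mm tall), a spray bottle and a funnel stand on the board, the jug at its +x end.
- scrub_mid (a point): Centre of the wood of the loose scrub block (0.11 to 0.18 kg). z up to its loop, x across its width, y out of its bristle face (away from the shelf at first, foot up to 0.15 rad off plumb). Wood 48 (x) x 20 (y) x 120 mm (z); flat foot, top end rounded over (radius 10 mm about x). Bristles stand 16 mm out of +y from z -54 to +18 mm. Grip the 48 mm flat sides from above, 12 mm below the wood's top.
- scrub_loop (a point): Underside of the block's stiff wire loop, 74 mm above scrub_mid, same axes; it hangs here on the peg, 43 to 55 mm out. Loop wire 4 mm; opening 20 mm wide (x), 14 mm tall down to the top of the wood. On the level wire the block can rise 9 mm before the wood meets the wire from below; the tip is higher than that, so the block must also climb as it goes over the tip.
- caddy_free (a point): Centre of the inner floor of the empty half of the white plastic caddy, a loose open box, 90 x 176 mm outside, 85 mm tall, walls and floor 4 mm. The half is 82 x 82 mm inside, its rim 81 mm above this point. z up, y along the caddy towards the other half, whose centre is 86 mm along +y and which holds the jar.
- caddy: The caddy (0.9 kg), origin at the centre of its underside, axes as caddy_free. Bystander: not to be shifted.
- jar: Small glass jar with a wire bail latch lid, 68 mm diameter, 81 mm tall, standing in the caddy's other half; origin at the centre of its underside. Bystander.
- spray: Blue spray bottle with a white lever trigger head, 76 mm diameter, 221 mm tall, standing on the shelf; origin at the centre of its underside. Bystander.
- funnel: Stubby grey plastic funnel standing mouth down on the shelf, 100 mm diameter, 82 mm tall; origin at the centre of its underside. Bystander.
Not all that is in view belongs to the job. What is shaped like the part that bears scrub_mid but red or turquoise is not meant.

How it is judged:
By the outcome, as a careful person would: the job done as asked, in the order asked, and still so for the second after the job is handed in, with the robot touching nothing.
It also fails if it takes over 70 s, if anything falls off the work surface, if the arm or the gripper's body presses on something with over 40 N, if the wrist force passes 120 N, or if a joint passes its speed limit or range.

## Working session

There is one attempt and no reset: what is moved stays moved. The work goes in short steps, Python scripts to look and compute and a tool call to move; the robot and the scene stay as the last step left them, time stands still between calls to the robot, and variables do not carry over. Pictures are saved under pics/ and viewed, at most 10 in all, crops included, and the job is handed in when it is done.

Besides the shell and the picture viewer there is one more tool, called after "Emit:" by a JSON object that holds its "api" and its "payload". arm_command: Moves the arm, as the interface text tells. Its arguments: {"type":"object","properties":{"plan":{"type":"array"},"newtons":{"type":"number"}},"required":["plan"]}

```bash
mkdir -p pics; cat > h.py <<'E'
import numpy as np, cv2
from scipy.spatial.transform import Rotation as R
from cell import manip, eyes, ticket
def cam(n):
    c=eyes.camera(n)
    o=np.array(c["orientation"],float)
    c["R"]=o if o.shape==(3,3) else R.from_euler('xyz',o).as_matrix()
    c["eye"]=np.array(c["eye"],float); return c
def cloud(c):
    v,u=np.mgrid[0:480,0:640]; z=c["z_map"]
    p=np.stack([(u-c["cx"])/c["fx"]*z,(v-c["cy"])/c["fy"]*z,z],-1)
    w=p@c["R"].T+c["eye"]; w[z==0]=np.nan; return w
def ray(c,u,v):
    return c["eye"],c["R"]@np.array([(u-c["cx"])/c["fx"],(v-c["cy"])/c["fy"],1])
def onplane(c,u,v,h):
    e,d=ray(c,u,v); return e+d*(h-e[2])/d[2]
E
python3 - <<'E'
from h import *
for n in("scene","top"):
    c=cam(n); cv2.imwrite(f"pics/{n}0.png",c["img"]); print(n,c["eye"],c["orientation"],c["fx"],c["cx"],c["cy"])
    np.savez(f"{n}0.npz",w=cloud(c),img=c["img"])
print(manip.read_state())
E
```

```text
scene [1080.53419822    2.50853066 1158.59970189] [-2.58958437  0.00317599  1.79912923] 554.638161269595 320.96649410995894 235.18081715557634
top [ 375.6171818  -109.21316364 1414.73041084] [-3.03959286 -0.01411038 -1.57124247] 600.3823166980437 322.7609539818856 248.55896081314512
{'clock': 0.1, 'joints': array([ 1.16037485e+00,  3.00419049e-01,  1.52149456e+00, -2.77703782e-05,
        1.32070433e+00, -6.65770243e-02]), 'qd': array([-0.00020855, -0.00306484, -0.00110561, -0.00051636,  0.00074823,
       -0.00077508]), 'effort': array([ 1.22640722e-03, -5.32642829e+01, -3.53283441e+01,  7.09349220e-02,
        2.34936696e-02,  1.96086637e-05]), 'eef_pos': array([185.31667347, 517.59774754, 204.95148412]), 'eef_rot': array([-3.14056785e+00, -4.13702659e-05,  2.79775506e+00]), 'wrist_force': array([-0.09023224, -0.24085389, -0.12805265]), 'moment': array([ 0.01291685,  0.08242717, -0.01070265]), 'finger_force': 0.0, 'finger_gap': 93.78621838979616}
```

View pics/scene0.png

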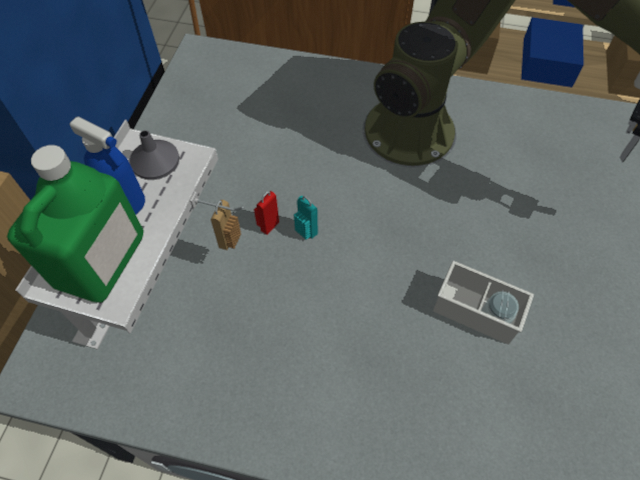

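View pics/top0.png

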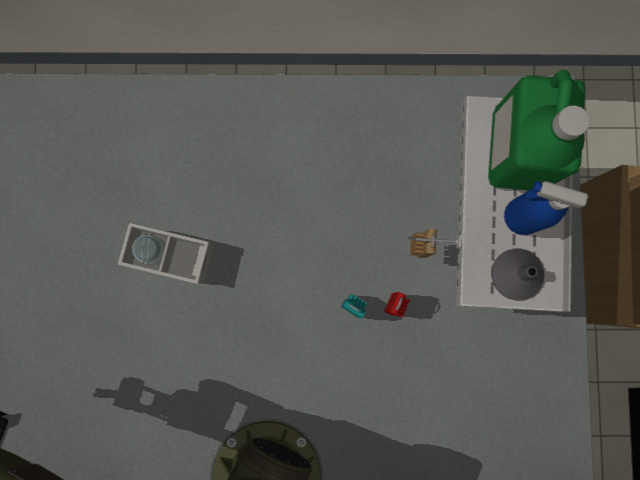

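The scene view shows the shelf on the left, the peg at about (200,203)–(237,212), the wood block at (226,226), decoys at (266,212) and (307,218), and the caddy at (485,302) with its empty half on the left. In the top view the block is at (424,243), the peg root at (458,241) and the empty half at (186,259).

```bash
python3 - <<'E'
from h import *
T=np.load("top0.npz");S=np.load("scene0.npz")
w=T['w'];img=T['img']
# shelf top fit
sub=w.copy(); m=(abs(w[...,2]-262)<8)
m[:, :455]=False
n,l,st,_=cv2.connectedComponentsWithStats(m.astype(np.uint8)); k=1+np.argmax(st[1:,4]); m=l==k
p=w[m]; print("shelf z",np.median(p[:,2])); 
r=cv2.minAreaRect(p[:,:2].astype(np.float32)); print("shelf rect",r,cv2.boxPoints(r).round(1).tolist())
# front edge: max y per x bin
b=[]
for x in np.arange(p[:,0].min()+15,p[:,0].max()-15,8):
    q=p[abs(p[:,0]-x)<4]; b.append((x,q[:,1].max()))
b=np.array(b); f=np.polyfit(b[:,0],b[:,1],1); print("front edge slope,icpt",f, np.std(b[:,1]-np.polyval(f,b[:,0])))
# wood
for nme,D,roi in(("top",T,(395,215,445,275)),("scene",S,(205,195,245,255))):
    hsv=cv2.cvtColor(D['img'],cv2.COLOR_BGR2HSV); mm=cv2.inRange(hsv,(8,70,60),(25,255,255))>0
    x0,y0,x1,y1=roi; z=np.zeros_like(mm); z[y0:y1,x0:x1]=mm[y0:y1,x0:x1]
    q=D['w'][z]; print(nme,"wood n",len(q),np.nanpercentile(q,[2,50,98],axis=0).round(1).tolist())
# caddy rim
m=(abs(w[...,2]-85)<5); m[:, :110]=False;m[:,215:]=False;m[:220]=False;m[285:]=False
p=w[m]; r=cv2.minAreaRect(p[:,:2].astype(np.float32)); print("caddy",r,cv2.boxPoints(r).round(1).tolist())
a=cv2.resize(S['img'][185:265,180:330],None,fx=5,fy=5,interpolation=cv2.INTER_CUBIC)
bb=cv2.resize(T['img'][205:325,330:475],None,fx=5,fy=5,interpolation=cv2.INTER_CUBIC)
cv2.imwrite("pics/a.png",a);cv2.imwrite("pics/b.png",bb)
E
```

```text
shelf z 263.07773103630507
shelf rect ((587.3865356445312, -494.6808776855469), (208.75772094726562, 416.46746826171875), 86.79283905029297) [[373.6000061035156, -587.2000122070312], [789.5, -610.5], [801.0999755859375, -402.1000061035156], [385.29998779296875, -378.79998779296875]]
front edge slope,icpt [-5.88370068e-02 -3.63627960e+02] 1.5038611420213743
top wood n 517 [[488.7, -349.4, 131.7], [506.5, -331.2, 195.2], [534.9, -314.9, 238.0]]
scene wood n 904 [[434.4, -357.6, 5.7], [527.8, -334.9, 189.6], [539.9, -318.4, 236.8]]
caddy ((502.3204040527344, 227.27920532226562), (184.60020446777344, 96.97144317626953), 76.21312713623047) [[433.20001220703125, 149.1999969482422], [527.4000244140625, 126.0999984741211], [571.4000244140625, 305.3999938964844], [477.20001220703125, 328.5]]
```

View pics/a.png

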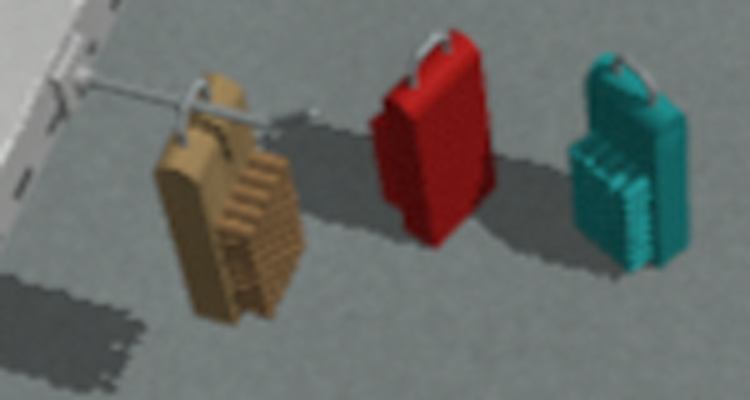

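View pics/b.png

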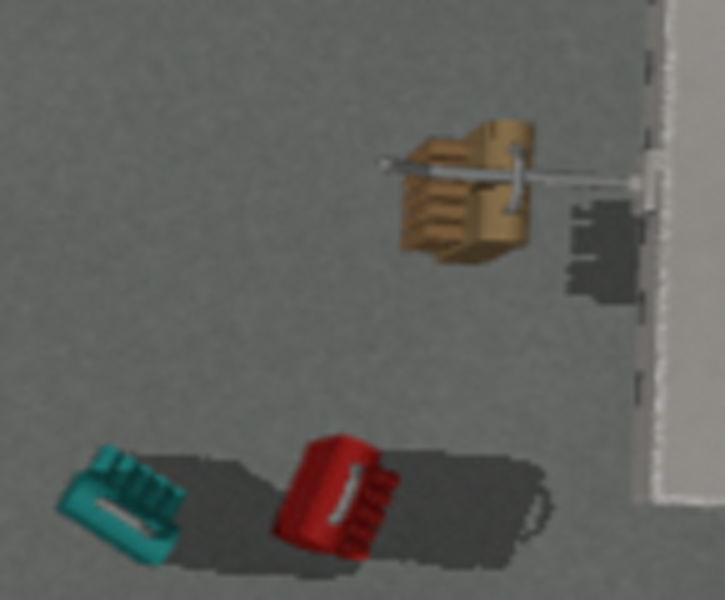

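In crop a, the peg root is at (82,75), the loop top at (205,80), the bend near (268,125) and the tip at (313,112). In crop b, the root is at (637,183), the loop at (518,180) spanning 148–212, and the tip at (387,163).

```bash
python3 - <<'E'
from h import *
T=np.load("top0.npz");S=np.load("scene0.npz")
t=cam("top");s=cam("scene")
A=lambda u,v:(180+(u+.5)/5-.5,185+(v+.5)/5-.5); B=lambda u,v:(330+(u+.5)/5-.5,205+(v+.5)/5-.5)
def tri(a,b):
    e1,d1=ray(s,*A(*a));e2,d2=ray(t,*B(*b))
    k=np.linalg.lstsq(np.stack([d1,-d2],1),e2-e1,rcond=None)[0]
    p,q=e1+k[0]*d1,e2+k[1]*d2; return (p+q)/2,np.linalg.norm(p-q)
for n,a,b in(("root",(82,75),(637,183)),("tip",(315,111),(387,163)),("looptop",(205,80),(518,180))):
    print(n,*tri(a,b))
print("top: root@246",onplane(t,*B(637,183),246),"tip@263",onplane(t,*B(387,163),263),"loop@252 ends",onplane(t,*B(518,148),246),onplane(t,*B(518,212),246),"mid",onplane(t,*B(518,180),251))
print("scene: root",onplane(s,*A(82,75),246),"tip",onplane(s,*A(315,111),263),"bend",onplane(s,*A(268,125),246))
# dark +x side face
yaw=-0.0575; x=np.array([np.cos(yaw),np.sin(yaw),0]);y=np.array([-np.sin(yaw),np.cos(yaw),0])
hsv=cv2.cvtColor(S['img'],cv2.COLOR_BGR2HSV)
print(hsv[235,216:228].tolist())
q=S['w']; m=np.zeros((480,640),bool); m[212:250,208:232]=True
m&=(hsv[...,0]>8)&(hsv[...,0]<28)&(hsv[...,1]>70)&(hsv[...,2]<95)
P=q[m];P=P[(P[:,2]>110)&(abs(P[:,1]+335)<40)]
X,Y,Z=P@x,P@y,P[:,2]; print(len(P),"x face",np.median(X),"xfit",np.polyfit(Z,X,1))
for lo in range(110,240,15):
    k=(Z>=lo)&(Z<lo+15)
    if k.any(): print(lo,k.sum(),Y[k].min().round(1),np.median(Y[k]).round(1),Y[k].max().round(1),np.median(X[k]).round(1))
# back face edge from top view
w=T['w']; h2=cv2.cvtColor(T['img'],cv2.COLOR_BGR2HSV); m=np.zeros((480,640),bool); m[220:265,405:440]=True
m&=(h2[...,0]>6)&(h2[...,0]<28)&(h2[...,1]>70); P=w[m]; X,Y,Z=P@x,P@y,P[:,2]; k=(Z>226)&(Z<240)
print("woodtop X",np.percentile(X[k],[2,98]),"Y",np.percentile(Y[k],[2,50,98]),"Z",np.percentile(Z[k],[50,98]))
E
```

```text
root [ 509.94193628 -389.77531169  248.80345249] 1.5668208134191093
tip [ 515.67108011 -288.71825375  264.47840083] 0.6179175216285417
looptop [ 509.11226976 -338.45195277  260.94185394] 2.6990908656742763
top: root@246 [ 510.05167717 -389.66673895  246.        ] tip@263 [ 515.77733272 -288.64345095  263.        ] loop@252 ends [ 523.85496842 -343.02205623  246.        ] [ 498.53916864 -342.53531467  246.        ] mid [ 510.6032313  -341.77919246  251.        ]
scene: root [ 508.24974866 -391.80595026  246.        ] tip [ 514.76984594 -289.51469202  263.        ] bend [ 514.69717802 -311.28096364  246.        ]
[[18, 115, 69], [19, 111, 69], [18, 113, 70], [20, 115, 69], [19, 107, 69], [18, 117, 70], [19, 114, 74], [18, 111, 94], [18, 116, 88], [16, 124, 66], [15, 126, 71], [16, 129, 69]]
333 x face 556.323936096696 xfit [-3.85089170e-02  5.61690157e+02]
110 6 -322.4 -315.2 -306.5 557.4
125 49 -322.7 -307.6 -293.2 556.6
140 42 -322.3 -307.5 -291.0 556.5
155 51 -321.6 -306.1 -288.5 555.7
170 58 -321.5 -305.7 -289.2 555.4
185 40 -322.5 -310.0 -289.4 556.3
200 38 -322.9 -311.6 -304.5 556.5
215 36 -322.3 -312.6 -303.4 556.1
230 13 -320.9 -310.9 -303.6 556.9
woodtop X [508.25308107 554.34267877] Y [-320.20001171 -308.56488487 -301.29488395] Z [232.75984442 238.2278368 ]
```

Emit:
{"api": "arm_command", "payload": {"plan": [[1, 0, 0, -0.018, 0.16], [1, 0, 0, -0.018, 0.16], [1, 0, 0, -0.018, 0.16], [1, 0, 0, -0.018, 0.16], [1, 0, 0, -0.018, 0.16], [1, 0, 0, -0.018, 0.16], [1, 0, 0, -0.018, 0.16], [1, 0, 0, -0.018, 0.16]], "newtons": 8}}

```text
clock: 1.2
eef_pos: [185.3, 517.7, 349.9]
eef_rot: [-3.141, 0.0, 1.513]
wrist_force: [0.8, -0.5, -0.2]
finger_gap: 93.8
finger_force: 0.0
```

```bash
cat > g.py <<'E'
import sys
from h import *
# shift in tool axes from the present pose to a world target
s=manip.read_state(); Rm=R.from_euler('xyz',s['eef_rot']).as_matrix()
if len(sys.argv)>3: print("tool shift mm",(Rm.T@(np.array(list(map(float,sys.argv[1:4])))-s['eef_pos'])).round(2))
c,n=0.99835,-0.0575; p=s['eef_pos']
print("t",round(s['clock'],2),"XY",round(p[0]*c+p[1]*n,2),round(-p[0]*n+p[1]*c,2),"z",p[2].round(2),"rot",s['eef_rot'].round(4),"F",s['wrist_force'].round(2),s['moment'].round(3),"gap",round(s['finger_gap'],2),round(s['finger_force'],2),s['joints'].round(2))
E
python3 g.py 513.2 -341.6 340
```

```text
tool shift mm [-838.8   377.35   10.08]
t 1.2 XY 155.26 527.55 z 349.88 rot [-3.1415e+00  3.0000e-04  1.5125e+00] F [ 0.76 -0.53 -0.25] [-0.093  0.083 -0.027] gap 93.84 0.0 [1.16 0.24 1.27 0.   1.63 1.22]
```

Emit:
{"api": "arm_command", "payload": {"plan": [[1, -0.04, 0.035, 0, 0], [1, -0.04, 0.035, 0, 0], [1, -0.04, 0.035, 0, 0], [1, -0.042, 0.035, 0, 0], [1, -0.042, 0.035, 0, 0], [1, -0.042, 0.03, 0, 0], [1, -0.042, 0.03, 0, 0], [1, -0.042, 0.03, 0, 0], [1, -0.042, 0.025, 0, 0], [1, -0.042, 0.02, 0, 0], [1, -0.042, 0.02, 0, 0], [1, -0.042, 0.015, 0, 0], [1, -0.042, 0.015, 0, 0], [1, -0.042, 0.012, 0, 0], [1, -0.042, 0, 0, 0], [1, -0.042, 0, 0, 0], [1, -0.042, 0, 0, 0], [1, -0.042, 0, 0, 0], [1, -0.042, 0, 0, 0], [1, 0, 0, 0, 0]]}}

```text
clock: 3.7
eef_pos: [514.3, -295.0, 348.4]
eef_rot: [-3.14, -0.001, 1.515]
wrist_force: [-0.2, 0.5, 0.4]
finger_gap: 94.2
finger_force: 0.0
```

```bash
python3 g.py 513.2 -341.6 203.5
```

```text
tool shift mm [-46.65   1.72 144.9 ]
t 3.7 XY 530.41 -264.96 z 348.43 rot [-3.1401e+00 -5.0000e-04  1.5149e+00] F [-0.23  0.54  0.39] [-0.012  0.042  0.008] gap 94.15 0.0 [-0.58  0.34  1.14 -0.    1.66 -0.53]
```

Emit:
{"api": "arm_command", "payload": {"plan": [[1, -0.015, 0.0015, 0, 0], [1, -0.016, 0, 0, 0], [1, -0.0155, 0, 0, 0], [1, 0, 0, 0.03, 0], [1, 0, 0, 0.03, 0], [1, 0, 0, 0.03, 0], [1, 0, 0, 0.025, 0], [1, 0, 0, 0.015, 0], [1, 0, 0, 0.008, 0], [1, 0, 0, 0, 0]]}}

```text
clock: 4.95
eef_pos: [514.0, -339.4, 211.6]
eef_rot: [3.142, 0.0, 1.518]
wrist_force: [0.3, 0.5, 1.1]
finger_gap: 94.2
finger_force: 0.0
```

```bash
python3 g.py 513.2 -341.6 203.5; python3 - <<'E'
from h import *
s=cam("scene");t=cam("top")
a=cv2.resize(s["img"][150:260,170:280],(550,550),interpolation=cv2.INTER_CUBIC);cv2.imwrite("pics/c.png",a)
E
```

```text
tool shift mm [-2.21 -0.69  8.09]
t 4.95 XY 532.67 -309.31 z 211.59 rot [3.1416 0.     1.5178] F [0.33 0.47 1.09] [-0.06   0.037  0.01 ] gap 94.19 0.0 [-0.64  0.44  1.31  0.    1.39 -0.59]
```

View pics/c.png

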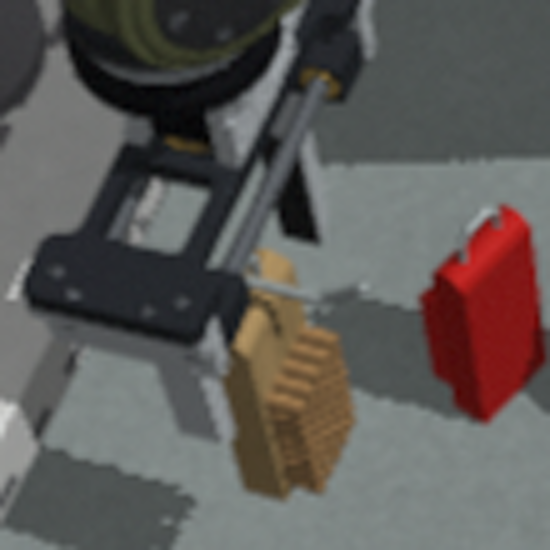

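The fingers straddle the block: near finger at (195,400), block at (270,400), tip at (360,290). Next I lower the last few millimetres and close lightly.

Emit:
{"api": "arm_command", "payload": {"plan": [[1, -0.002, -0.0005, 0.004, 0.004], [1, 0, 0, 0.004, 0], [0.3, 0, 0, 0, 0], [0.1, 0, 0, 0, 0], [0.0, 0, 0, 0, 0], [-0.1, 0, 0, 0, 0], [-0.2, 0, 0, 0, 0], [-0.2, 0, 0, 0, 0]], "newtons": 8}}

```text
clock: 6.05
eef_pos: [513.3, -341.3, 203.5]
eef_rot: [3.141, 0.0, 1.514]
wrist_force: [-1.0, 0.8, 0.3]
finger_gap: 48.0
finger_force: 8.0
```

```bash
python3 g.py
```

```text
t 6.05 XY 532.13 -311.2 z 203.5 rot [3.1415 0.     1.5138] F [-0.99  0.83  0.33] [-0.038  0.03   0.025] gap 48.04 7.95 [-0.65  0.45  1.32  0.    1.37 -0.59]
```

Emit:
{"api": "arm_command", "payload": {"plan": [[-0.2, 0, 0, -0.0015, 0], [-0.2, 0, 0, -0.0015, 0], [-0.2, 0, 0, -0.0015, 0], [-0.2, 0, 0, 0, 0], [-0.2, 0, 0, 0, 0]]}}

```text
clock: 6.68
eef_pos: [513.3, -341.2, 207.9]
eef_rot: [-3.141, -0.0, 1.514]
wrist_force: [-0.1, 0.0, -1.2]
finger_gap: 48.5
finger_force: 8.0
```

```bash
python3 g.py
```

```text
t 6.67 XY 532.08 -311.17 z 207.86 rot [-3.1414e+00 -1.0000e-04  1.5138e+00] F [-0.12  0.02 -1.25] [-0.098  0.06   0.009] gap 48.5 7.95 [-0.65  0.45  1.31 -0.    1.38 -0.59]
```

Emit:
{"api": "arm_command", "payload": {"plan": [[-0.2, 0.003, 0, 0, 0], [-0.2, 0.005, 0, 0, 0], [-0.2, 0.005, 0, 0, 0], [-0.2, 0.005, 0, 0, 0], [-0.2, 0.004, 0, 0, 0], [-0.2, 0.002, 0, 0, 0], [-0.2, 0, 0, 0, 0], [-0.2, 0, 0, 0, 0]]}}

```text
clock: 7.68
eef_pos: [514.7, -317.4, 207.9]
eef_rot: [-3.142, -0.0, 1.514]
wrist_force: [-0.2, -0.2, -1.4]
finger_gap: 48.0
finger_force: 8.0
```

```bash
python3 g.py; python3 - <<'E'
from h import *
s=cam("scene");t=cam("top")
a=cv2.resize(s["img"][170:260,190:280],(600,600),interpolation=cv2.INTER_CUBIC);cv2.imwrite("pics/d.png",a)
E
```

```text
t 7.67 XY 532.08 -287.3 z 207.9 rot [-3.1415 -0.      1.5137] F [-0.17 -0.24 -1.42] [-0.063  0.088  0.002] gap 48.02 7.95 [-0.61  0.42  1.35 -0.    1.37 -0.56]
```

View pics/d.png

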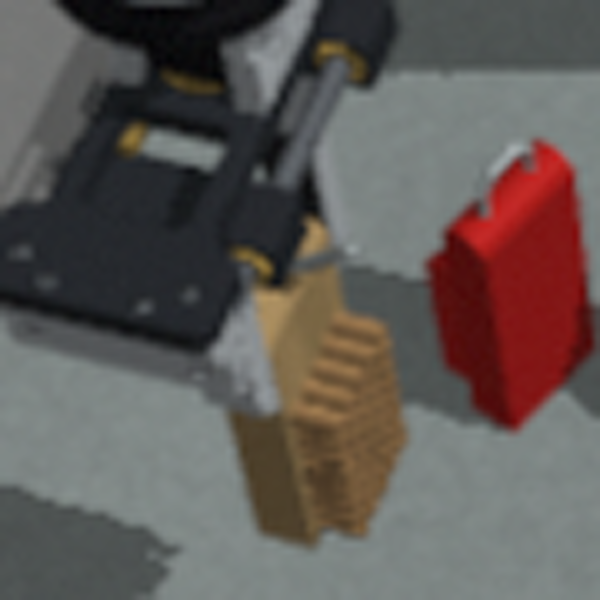

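The block (320,400) hangs from the grip and has come out along the peg. The tip shows at (350,250) and the loop is hidden by the finger. From here I feel outwards in 1 mm steps.

Emit:
{"api": "arm_command", "payload": {"plan": [[-0.2, 0.001, 0, 0, 0], [-0.2, 0.001, 0, 0, 0], [-0.2, 0.001, 0, 0, 0], [-0.2, 0.001, 0, 0, 0], [-0.2, 0.001, 0, 0, 0], [-0.2, 0.001, 0, 0, 0], [-0.2, 0, 0, 0, 0]]}}

```text
clock: 8.65
eef_pos: [515.0, -311.3, 207.9]
eef_rot: [-3.142, 0.0, 1.514]
wrist_force: [-0.0, -0.2, -1.1]
finger_gap: 48.1
finger_force: 8.0
```

Emit:
{"api": "arm_command", "payload": {"plan": [[-0.2, 0.001, 0, 0, 0], [-0.2, 0.001, 0, 0, 0], [-0.2, 0, 0, 0, 0]]}}

```text
clock: 9.02
eef_pos: [515.2, -309.2, 207.9]
eef_rot: [-3.142, -0.0, 1.514]
wrist_force: [0.1, 1.4, -1.3]
finger_gap: 48.3
finger_force: 8.0
```

Emit:
{"api": "arm_command", "payload": {"plan": [[-0.2, 0.001, 0, 0, 0], [-0.2, 0.001, 0, 0, 0], [-0.2, 0, 0, 0, 0]]}}

```text
clock: 9.4
eef_pos: [515.3, -307.2, 208.0]
eef_rot: [-3.142, -0.0, 1.514]
wrist_force: [-0.7, -0.3, -1.2]
finger_gap: 47.9
finger_force: 8.0
```

Emit:
{"api": "arm_command", "payload": {"plan": [[-0.2, 0.001, 0, 0, 0], [-0.2, 0, 0, 0, 0]]}}

```text
clock: 9.65
eef_pos: [515.3, -306.3, 208.0]
eef_rot: [3.142, 0.0, 1.514]
wrist_force: [0.2, 0.5, -1.6]
finger_gap: 48.3
finger_force: 8.0
```

Emit:
{"api": "arm_command", "payload": {"plan": [[-0.2, 0.001, 0, 0, 0], [-0.2, 0, 0, 0, 0]]}}

```text
clock: 9.9
eef_pos: [515.4, -305.3, 208.0]
eef_rot: [3.142, 0.0, 1.514]
wrist_force: [-0.3, 0.9, -1.6]
finger_gap: 47.9
finger_force: 8.0
```

Emit:
{"api": "arm_command", "payload": {"plan": [[-0.2, 0.001, 0, 0, 0], [-0.2, 0, 0, 0, 0]]}}

```text
clock: 10.15
eef_pos: [515.4, -304.3, 208.0]
eef_rot: [3.142, -0.0, 1.514]
wrist_force: [0.4, 0.6, -1.8]
finger_gap: 48.2
finger_force: 8.0
```

Emit:
{"api": "arm_command", "payload": {"plan": [[-0.2, 0, 0, 0, 0]]}}

```text
clock: 10.28
eef_pos: [515.4, -304.3, 208.0]
eef_rot: [3.142, 0.0, 1.514]
wrist_force: [-0.8, 0.2, -1.5]
finger_gap: 48.2
finger_force: 8.0
```

Emit:
{"api": "arm_command", "payload": {"plan": [[-0.2, 0.001, 0, 0, 0], [-0.2, 0, 0, 0, 0]]}}

```text
clock: 10.52
eef_pos: [515.5, -303.3, 208.0]
eef_rot: [3.142, 0.0, 1.514]
wrist_force: [-0.1, -0.0, -1.1]
finger_gap: 48.4
finger_force: 8.0
```

Emit:
{"api": "arm_command", "payload": {"plan": [[-0.2, 0.001, 0, 0, 0], [-0.2, 0, 0, 0, 0]]}}

```text
clock: 10.78
eef_pos: [515.6, -302.4, 208.1]
eef_rot: [3.141, 0.0, 1.514]
wrist_force: [-0.8, -1.4, -0.9]
finger_gap: 48.1
finger_force: 8.0
```

Emit:
{"api": "arm_command", "payload": {"plan": [[-0.2, 0, 0, 0, 0]]}}

```text
clock: 10.9
eef_pos: [515.5, -302.4, 208.0]
eef_rot: [3.142, 0.0, 1.514]
wrist_force: [-1.1, -1.0, -0.1]
finger_gap: 48.1
finger_force: 8.0
```

```bash
python3 g.py; python3 - <<'E'
from h import *
w=[]
for i in range(4):
    t=cam("top"); s=cam("scene"); w.append(manip.read_state()['wrist_force'])
print(np.mean(w,0).round(2),np.std(w,0).round(2))
a=cv2.resize(s["img"][175:255,195:275],(500,500),interpolation=cv2.INTER_CUBIC)
cv2.imwrite("pics/e.png",a)
E
```

```text
t 10.9 XY 532.09 -272.27 z 208.01 rot [3.1415e+00 1.0000e-04 1.5138e+00] F [-1.05 -0.96 -0.11] [-0.246  0.098  0.006] gap 48.07 7.97 [-0.59  0.4   1.37 -0.    1.36 -0.53]
[-0.02 -1.1  -0.49] [0.37 0.22 0.36]
```

View pics/e.png

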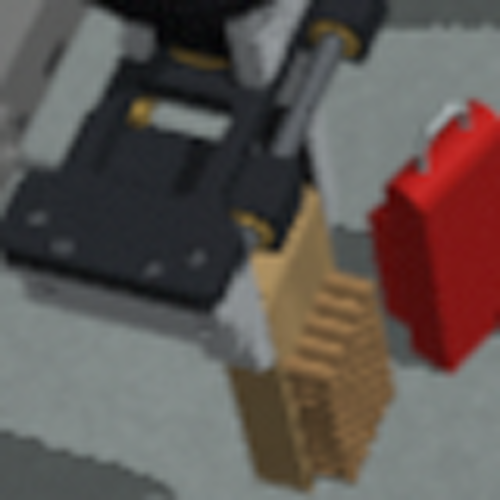

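Contact felt: Fy about −1.1 N and weight relieved by about 0.9 N, which matches the loop riding on the bend's upper face. I now raise it slightly to mid-clearance and climb along the 40° slope, watching forces.

Emit:
{"api": "arm_command", "payload": {"plan": [[-0.2, 0, 0, -0.001, 0], [-0.2, 0, 0, -0.0008, 0], [-0.2, 0, 0, 0, 0], [-0.2, 0, 0, 0, 0]]}}

```text
clock: 11.8
eef_pos: [515.5, -302.3, 209.7]
eef_rot: [-3.142, -0.0, 1.514]
wrist_force: [0.4, 0.5, -1.0]
finger_gap: 48.1
finger_force: 8.0
```

Emit:
{"api": "arm_command", "payload": {"plan": [[-0.2, 0.001, 0, -0.00084, 0], [-0.2, 0.001, 0, -0.00084, 0], [-0.2, 0.001, 0, -0.00084, 0], [-0.2, 0, 0, 0, 0], [-0.2, 0, 0, 0, 0]]}}

```text
clock: 12.42
eef_pos: [515.7, -299.3, 212.3]
eef_rot: [-3.142, -0.0, 1.514]
wrist_force: [-0.3, -0.8, -1.1]
finger_gap: 48.0
finger_force: 8.0
```

```bash
cat > f.py <<'E'
from h import *
w=[]
for i in range(5): eyes.camera("top"); w.append(np.r_[manip.read_state()['wrist_force'],manip.read_state()['moment']])
print(np.mean(w,0).round(2),np.std(w,0).round(2))
E
python3 f.py; python3 g.py
```

```text
[-0.42  0.1  -1.22 -0.04  0.07  0.02] [0.46 0.43 0.32 0.03 0.02 0.02]
t 12.68 XY 532.08 -269.21 z 212.22 rot [-3.1415 -0.      1.5138] F [-0.8   0.57 -1.26] [-0.006  0.062  0.02 ] gap 48.04 7.97 [-0.59  0.4   1.37  0.    1.37 -0.53]
```

No contact, clean. I keep climbing.

Emit:
{"api": "arm_command", "payload": {"plan": [[-0.2, 0.001, 0, -0.00084, 0], [-0.2, 0.001, 0, -0.00084, 0], [-0.2, 0.001, 0, -0.00084, 0], [-0.2, 0, 0, 0, 0], [-0.2, 0, 0, 0, 0]]}}

```text
clock: 13.3
eef_pos: [515.9, -296.3, 214.8]
eef_rot: [-3.142, -0.0, 1.514]
wrist_force: [1.1, -1.0, -0.1]
finger_gap: 48.0
finger_force: 8.0
```

Emit:
{"api": "arm_command", "payload": {"plan": [[-0.2, 0.001, 0, -0.00084, 0], [-0.2, 0.001, 0, -0.00084, 0], [-0.2, 0.001, 0, -0.00084, 0], [-0.2, 0, 0, 0, 0], [-0.2, 0, 0, 0, 0]]}}

```text
clock: 13.92
eef_pos: [516.1, -293.3, 217.3]
eef_rot: [-3.142, 0.0, 1.514]
wrist_force: [-0.4, -0.3, -1.5]
finger_gap: 48.1
finger_force: 8.0
```

```bash
python3 f.py; python3 g.py
```

```text
[-0.07  0.04 -1.11 -0.05  0.06  0.  ] [0.56 0.28 0.72 0.01 0.03 0.02]
t 14.18 XY 532.08 -263.21 z 217.29 rot [-3.1416 -0.      1.5138] F [-0.51  0.16 -1.13] [-0.046  0.119  0.001] gap 48.02 7.97 [-0.58  0.39  1.37 -0.    1.38 -0.52]
```

Emit:
{"api": "arm_command", "payload": {"plan": [[-0.2, 0.001, 0, -0.00084, 0], [-0.2, 0.001, 0, -0.00084, 0], [-0.2, 0.001, 0, -0.00084, 0], [-0.2, 0.001, 0, -0.00084, 0], [-0.2, 0, 0, 0, 0], [-0.2, 0, 0, 0, 0]]}}

```text
clock: 14.92
eef_pos: [516.3, -289.4, 220.7]
eef_rot: [3.142, 0.0, 1.514]
wrist_force: [0.2, -0.7, -1.7]
finger_gap: 48.1
finger_force: 8.0
```

Emit:
{"api": "arm_command", "payload": {"plan": [[-0.2, 0.001, 0, -0.00084, 0], [-0.2, 0.001, 0, -0.00084, 0], [-0.2, 0.001, 0, -0.00084, 0], [-0.2, 0.001, 0, -0.00084, 0], [-0.2, 0, 0, 0, 0], [-0.2, 0, 0, 0, 0]]}}

```text
clock: 15.68
eef_pos: [516.5, -285.4, 224.0]
eef_rot: [-3.142, 0.0, 1.514]
wrist_force: [-0.9, 1.4, -1.6]
finger_gap: 48.2
finger_force: 8.0
```

```bash
python3 f.py; python3 g.py
```

```text
[ 0.14  0.16 -1.57 -0.08  0.06 -0.01] [0.34 0.61 0.28 0.01 0.02 0.03]
t 15.93 XY 532.06 -255.19 z 224.0 rot [-3.1415e+00 -1.0000e-04  1.5137e+00] F [ 0.16  0.97 -1.28] [-0.067  0.042  0.041] gap 48.01 7.97 [-0.57  0.38  1.38  0.    1.39 -0.51]
```

Emit:
{"api": "arm_command", "payload": {"plan": [[-0.2, 0.001, 0, -0.00084, 0], [-0.2, 0.001, 0, -0.00084, 0], [-0.2, 0.001, 0, -0.00084, 0], [-0.2, 0.001, 0, -0.00084, 0], [-0.2, 0.001, 0, -0.00084, 0], [-0.2, 0.001, 0, -0.00084, 0], [-0.2, 0.0015, 0, -0.00126, 0], [-0.2, 0.002, 0, -0.00168, 0], [-0.2, 0.002, 0, -0.00168, 0], [-0.2, 0.002, 0, -0.00168, 0], [-0.2, 0.003, 0, -0.0025, 0], [-0.2, 0.003, 0, -0.0025, 0], [-0.2, 0.003, 0, -0.0025, 0], [-0.2, 0.004, 0, -0.0033, 0], [-0.2, 0.005, 0, -0.004, 0], [-0.2, 0.005, 0, -0.004, 0], [-0.2, 0.005, 0, -0.004, 0]]}}

```text
clock: 18.05
eef_pos: [518.9, -243.5, 258.5]
eef_rot: [3.142, 0.0, 1.514]
wrist_force: [-0.7, 0.2, -0.5]
finger_gap: 48.1
finger_force: 8.0
```

```bash
python3 f.py; python3 g.py; python3 - <<'E'
from h import *
s=cam("scene")
a=cv2.resize(s["img"][150:260,190:300],(550,550),interpolation=cv2.INTER_CUBIC)
cv2.imwrite("pics/f.png",a)
# caddy
t=cam("top");w=cloud(t)
m=(w[...,2]>78)&(w[...,2]<90); m[:, :110]=False;m[:,215:]=False;m[:220]=False;m[285:]=False
u8=m.astype(np.uint8)*255
c=max(cv2.findContours(u8,0,2)[0],key=cv2.contourArea)
r=cv2.minAreaRect(c);print(r); 
print([onplane(t,*q,85).round(1).tolist() for q in cv2.boxPoints(r)], onplane(t,*r[0],85))
E
```

```text
[ 0.2   0.31 -1.16 -0.06  0.06  0.01] [0.4  0.36 0.78 0.02 0.02 0.03]
t 18.3 XY 532.02 -213.73 z 258.03 rot [-3.1414e+00 -1.0000e-04  1.5138e+00] F [ 0.54  0.25 -1.05] [-0.078  0.026  0.019] gap 48.15 7.97 [-0.5   0.32  1.37 -0.    1.45 -0.45]
((162.81549072265625, 252.75489807128906), (83.15176391601562, 43.82089614868164), 13.736268043518066)
[[476.6, 326.3, 85.0], [571.6, 306.4, 85.0], [527.6, 126.2, 85.0], [433.0, 147.3, 85.0]] [502.02355118 226.54256043  85.        ]
```

View pics/f.png

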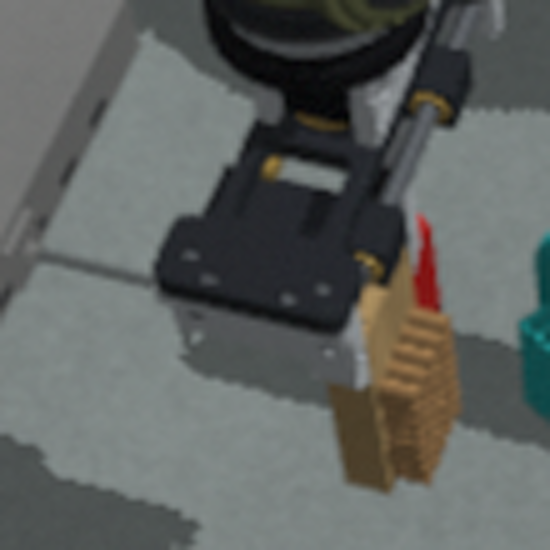

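The block is clear of the peg: peg at (40–150,255–280), block at (400,390). Next I firm up the grip, turn to the caddy's heading and carry it over.

Emit:
{"api": "arm_command", "payload": {"plan": [[-0.2, 0, 0, 0, 0.061], [-0.2, 0, 0, 0, 0.061], [-0.2, 0, 0, 0, 0.062], [-0.2, 0.01, -0.003, 0, 0], [-0.2, 0.018, -0.006, 0, 0], [-0.2, 0.025, -0.008, 0, 0], [-0.2, 0.03, -0.01, 0, 0], [-0.2, 0.03, -0.01, 0, 0], [-0.2, 0.03, -0.01, 0, 0], [-0.2, 0.03, -0.01, 0, 0], [-0.2, 0.03, -0.01, 0, 0], [-0.2, 0.03, -0.01, 0, 0], [-0.2, 0.03, -0.01, 0, 0], [-0.2, 0.03, -0.01, 0, 0], [-0.2, 0.03, -0.01, 0, 0], [-0.2, 0.03, -0.008, 0, 0], [-0.2, 0.025, -0.007, 0, 0], [-0.2, 0.016, -0.004, 0, 0], [-0.2, 0.01, -0.002, 0, 0], [-0.2, 0, 0, 0, 0]], "newtons": 16}}

```text
clock: 20.9
eef_pos: [490.9, 179.2, 258.1]
eef_rot: [-3.142, 0.0, 1.331]
wrist_force: [-0.1, -0.4, -1.0]
finger_gap: 47.8
finger_force: 16.0
```

```bash
python3 g.py 490.5 179.4 105; python3 - <<'E'
from h import *
s=cam("scene"); cv2.imwrite("pics/g.png",cv2.resize(s["img"][130:350,400:580],(492,600),interpolation=cv2.INTER_CUBIC))
w=cloud(s);h=cv2.cvtColor(s["img"],cv2.COLOR_BGR2HSV)
m=(h[...,0]>8)&(h[...,0]<28)&(h[...,1]>70); P=w[m]; p=manip.read_state()['eef_pos']
P=P[(np.linalg.norm(P[:,:2]-p[:2],axis=1)<60)&(P[:,2]<p[2]+40)&(P[:,2]>p[2]-100)]
a=np.array([.971,-.238]);b=np.array([.238,.971]); d=P[:,:2]-p[:2]; X,Y,Z=d@a,d@b,P[:,2]
print(len(P),"foot z",np.percentile(Z,[1,3]))
k=abs(X-24)<4
for lo in range(int(p[2])-90,int(p[2])+40,15):
    q=k&(Z>=lo)&(Z<lo+15)
    if q.sum()>3: print(lo,q.sum(),np.percentile(Y[q],[3,50,97]).round(1),np.median(X[q]).round(1))
E
```

```text
tool shift mm [ 1.1000e-01 -4.5000e-01  1.5314e+02]
t 20.9 XY 479.81 207.12 z 258.14 rot [-3.1416e+00  1.0000e-04  1.3305e+00] F [-0.08 -0.44 -1.  ] [-0.048  0.058  0.028] gap 47.83 15.96 [ 0.28  0.2   1.52 -0.    1.42  0.52]
409 foot z [175.92944934 179.99905285]
168 29 [-10.4   1.8  21.8] 25.1
183 65 [-10.3   4.3  20.7] 24.9
198 71 [-9.8  7.9 22. ] 24.1
213 76 [-10.4   3.6  21.2] 25.0
228 69 [-11.1   4.5  21.6] 24.4
243 40 [-10.8   4.8  22.3] 24.6
```

View pics/g.png

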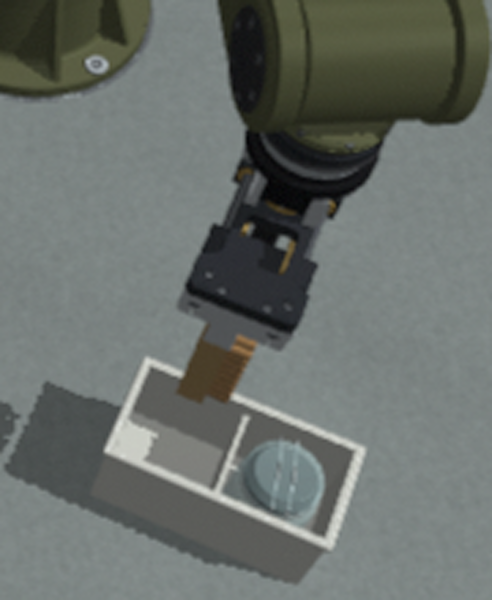

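The block (215,365) hangs plumb above the caddy's empty half (170,430), with the jar at (285,480). Lowering.

Emit:
{"api": "arm_command", "payload": {"plan": [[-0.2, 0, 0, 0.008, 0], [-0.2, 0, 0, 0.016, 0], [-0.2, 0, 0, 0.02, 0], [-0.2, 0, 0, 0.02, 0], [-0.2, 0, 0, 0.02, 0], [-0.2, 0, 0, 0.02, 0], [-0.2, 0, 0, 0.02, 0], [-0.2, 0, 0, 0.015, 0], [-0.2, 0, 0, 0.01, 0], [-0.2, 0, 0, 0.006, 0], [-0.2, 0, 0, 0.003, 0], [-0.2, 0, 0, 0, 0], [-0.2, 0, 0, 0, 0]], "newtons": 8}}

```text
clock: 22.58
eef_pos: [491.2, 179.0, 100.5]
eef_rot: [3.141, -0.0, 1.33]
wrist_force: [0.5, -0.2, -1.9]
finger_gap: 47.8
finger_force: 8.0
```

Emit:
{"api": "arm_command", "payload": {"plan": [[-0.2, 0, 0, 0.001, 0], [-0.2, 0, 0, 0.001, 0], [-0.2, 0, 0, 0.001, 0], [-0.2, 0, 0, 0, 0]]}}

```text
clock: 23.08
eef_pos: [490.9, 178.9, 97.1]
eef_rot: [-3.141, 0.0, 1.33]
wrist_force: [-0.7, -0.6, -0.8]
finger_gap: 48.1
finger_force: 8.0
```

```bash
python3 f.py; python3 g.py
```

```text
[-0.13 -0.02 -1.08 -0.06  0.06  0.  ] [0.38 0.42 0.26 0.03 0.04 0.03]
t 23.32 XY 479.92 206.88 z 97.2 rot [3.1416 0.     1.3298] F [-0.79  0.08 -1.26] [-0.064  0.089  0.04 ] gap 48.19 7.97 [ 0.28  0.36  1.71 -0.    1.07  0.52]
```

Emit:
{"api": "arm_command", "payload": {"plan": [[-0.2, 0, 0, 0.001, 0], [-0.2, 0, 0, 0.001, 0], [-0.2, 0, 0, 0, 0]]}}

```text
clock: 23.7
eef_pos: [491.0, 178.9, 95.0]
eef_rot: [-3.141, 0.0, 1.33]
wrist_force: [-0.0, 0.8, -1.2]
finger_gap: 48.3
finger_force: 8.0
```

Emit:
{"api": "arm_command", "payload": {"plan": [[-0.2, 0, 0, 0.0007, 0], [-0.2, 0, 0, 0, 0], [-0.2, 0, 0, 0, 0]]}}

```text
clock: 24.08
eef_pos: [491.0, 178.9, 94.5]
eef_rot: [3.142, -0.0, 1.33]
wrist_force: [0.5, 0.2, -1.7]
finger_gap: 47.9
finger_force: 8.0
```

Emit:
{"api": "arm_command", "payload": {"plan": [[-0.2, 0, 0, 0.0007, 0], [-0.2, 0, 0, 0, 0], [-0.2, 0, 0, 0, 0]]}}

```text
clock: 24.45
eef_pos: [491.0, 178.9, 93.8]
eef_rot: [3.142, 0.0, 1.33]
wrist_force: [0.2, 0.8, -1.3]
finger_gap: 48.1
finger_force: 8.0
```

```bash
python3 f.py; python3 g.py
```

```text
[ 0.02 -0.15 -1.27 -0.1   0.09  0.01] [0.29 0.59 0.43 0.03 0.03 0.03]
t 24.7 XY 479.91 206.88 z 93.78 rot [3.1416 0.     1.3298] F [ 0.31  0.08 -0.8 ] [-0.072  0.046 -0.02 ] gap 47.82 7.97 [ 0.28  0.36  1.72 -0.    1.06  0.52]
```

Emit:
{"api": "arm_command", "payload": {"plan": [[-0.2, 0, 0, 0.0006, 0], [-0.2, 0, 0, 0, 0], [-0.2, 0, 0, 0, 0]]}}

```text
clock: 25.08
eef_pos: [491.2, 179.0, 93.4]
eef_rot: [3.141, -0.0, 1.33]
wrist_force: [0.2, -0.5, 2.3]
finger_gap: 48.1
finger_force: 8.0
```

Emit:
{"api": "arm_command", "payload": {"plan": [[-0.2, 0, 0, 0.0006, 0], [-0.2, 0, 0, 0, 0], [-0.2, 0, 0, 0, 0]]}}

```text
clock: 25.45
eef_pos: [491.5, 179.0, 93.2]
eef_rot: [3.14, -0.001, 1.33]
wrist_force: [1.6, -0.1, 7.1]
finger_gap: 47.8
finger_force: 8.0
```

```bash
python3 f.py
```

```text
[ 0.68 -0.27  6.45 -0.12 -0.02 -0.05] [0.46 0.53 0.27 0.02 0.02 0.03]
```

Set down. I relieve the pressure, open modestly and lift straight up.

Emit:
{"api": "arm_command", "payload": {"plan": [[-0.2, 0, 0, -0.0006, 0], [-0.2, 0, 0, 0, 0], [0.06, 0, 0, 0, 0], [0.1, 0, 0, 0, 0], [0.2, 0, 0, 0, 0], [0.4, 0, 0, 0, 0], [0.5, 0, 0, 0, 0], [0.5, 0, 0, 0, 0]]}}

```text
clock: 26.7
eef_pos: [491.0, 178.9, 93.2]
eef_rot: [-3.142, 0.0, 1.33]
wrist_force: [0.4, 0.4, 0.5]
finger_gap: 70.7
finger_force: 0.0
```

Emit:
{"api": "arm_command", "payload": {"plan": [[0.5, 0, 0, -0.005, 0], [0.5, 0, 0, -0.015, 0], [0.5, 0, 0, -0.03, 0], [0.5, 0, 0, -0.04, 0], [0.5, 0, 0, -0.04, 0], [0.5, 0, 0, -0.04, 0], [0.5, 0, 0, -0.03, 0], [0.5, 0, 0, 0, 0], [0.5, 0, 0, 0, 0], [0.5, 0, 0, 0, 0]]}}

```text
clock: 27.95
eef_pos: [490.7, 178.8, 292.3]
eef_rot: [-3.14, 0.001, 1.33]
wrist_force: [-0.3, 0.4, -0.1]
finger_gap: 70.5
finger_force: 0.0
```

```bash
python3 g.py; python3 - <<'E'
from h import *
s=cam("scene"); cv2.imwrite("pics/h.png",cv2.resize(s["img"][130:350,400:580],(492,600),interpolation=cv2.INTER_CUBIC))
E
```

```text
t 27.95 XY 479.6 206.75 z 292.29 rot [-3.1402e+00  8.0000e-04  1.3297e+00] F [-0.27  0.38 -0.15] [-0.102  0.074 -0.004] gap 70.47 0.0 [ 0.28  0.19  1.46 -0.    1.5   0.52]
```

View pics/h.png

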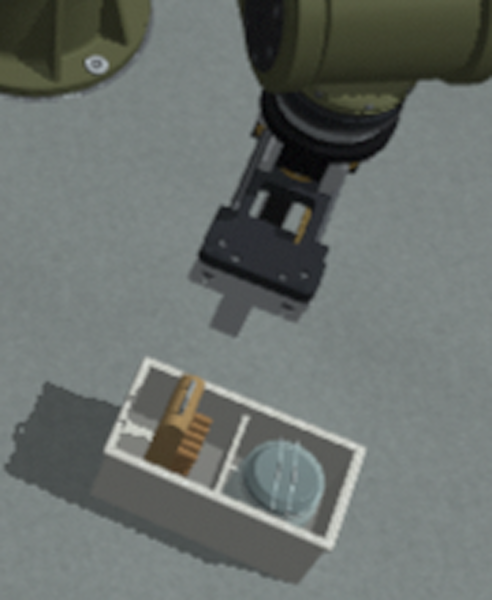

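The block stands upright, loop up at (185,400), in the empty half. The caddy corners and the jar (285,480) sit at the same pixels as before, and the gripper is clear.

```bash
python3 -c "
from cell import ticket
print(ticket.sign_off())"
```

```text
the job is handed in; nothing more can be done
None
```

The scrub block is off the peg and standing upright, loop up, on the floor of the caddy's empty half. The job was handed in at about 28 s. The wrist force showed only about 1–1.5 N of contact at the peg, and the caddy and jar looked unmoved in the last picture. I did not take a final look at the spray bottle and funnel.

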